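# Stand the large screwdriver in the tool cup

## Task

Two screwdrivers lie on slanted wire rests on the bench. Take the larger one (thicker and longer) and stand it, blade down, in the open metal tool cup, let go of it, and leave the small screwdriver on its rest and the cup standing.

Things in the scene. Friction and masses are not known exactly. Their poses are not given: they have to be found in the camera images.
- large_driver_center (a point): Large screwdriver, 160 mm, 60 g: point on its long axis half-way along. y axis runs along it, blade tip at y = -80 mm, handle end at +80. Handle 22 mm round, y = -5 to 80; blade 5 mm thick. It leans at the start: tip low and nearer the robot, handle up and away, 35 degrees from upright. Fingers from above, closing left and right, can grip the handle at y = 45.
- small_driver_center (a point): Small screwdriver, 130 mm long, on the other, equal rest: point on its long axis half-way along, y axis from blade tip to handle end. Handle 14 mm round and 70 mm long. It must stay where it is. The two rests may have swapped places; they stand about 140 mm apart.
- rest_large: Fixed rest that holds the large screwdriver: a 118 x 44 mm plate on the bench, with two thin wires rising from it under the tool, away from the robot. Together they are 15 mm wide (less than the handle) and end 128 mm up from the blade tip. Nothing holds the tool down: it lifts straight up. Origin: underside of the plate, near its middle.
- cup_mouth (a point): Tool cup: centre of its mouth at rim height, 85 mm above the bench, z up. Round, straight, open metal cup, 52 mm across outside and 44 mm inside (wall 4 mm), inner floor 80 mm below the rim. Loose, 0.5 kg. It stands beyond the rests, seen from the robot.

How it is judged:
By the outcome, as a careful person would: the job done as asked, in the order asked, and still so for the second after the job is handed in, with the robot touching nothing.
It also fails if it takes over 35 s, if anything falls off the work surface, if the arm or the gripper's body presses on something with over 40 N, if the wrist force passes 120 N, or if a joint passes its speed limit or range.

## Robot

A 6-joint arm with a two-finger parallel gripper is mounted at the origin on a cart in front of the work surface, level with it; the furniture and walls round the work are solid. World frame = base frame: x ahead of the robot, y to its left, z up, the work surface at z = 0. Lengths are in m, angles in degrees, forces in N, time in s.
With the tool pointing down it reaches from about 0.4 to 0.825 m from the base axis. Payload 7 kg.
Tool frame: the origin (TCP) lies at the very end of the fingers, on their centre line; the grasp point (between the pads) lies 19 mm behind it; z points along the fingers, y is the direction in which the jaws open and shut (so a half turn about z gives the same grasp; the last joint's range is limited). The gripper opens to 88 mm and grips with 3 to 60 N. Pads are 19 mm wide; open, the fingers measure 130 mm over their backs; the gripper's body (78 mm by 193 mm) begins 47 mm behind the grasp point.
Start: joints at [-48.18, 20.546, 0.682, 0, -70.136, -16.507], TCP at [0.289, -0.61, 0.227] pointing down, gripper open.
Joint ranges: [-176.03, 176.03], [-82.01, 121.73], [-58.28, 71.71], [-173.87, 95.51], [-174.79, -0.11], [-173.66, 173.66]. Speed limits (degrees/s): [136.94, 136.94, 172.46, 180, 180, 180].

## Interface

Orientations are given as [roll, pitch, yaw] about the fixed x, y, z axes, in that order (R = Rz(yaw) Ry(pitch) Rx(roll)).
In Python, from plant import telemetry, optics, ctrl gives the robot as it stands.
- The arm moves only by the tool servo_tool, never from a script. Its argument "rows" is a list of rows, each a list of 3 entries, a list of its own where there are three numbers: the shift along the tool's x, y, z in m, then the turn, a rotation vector about the tool's x, y, z in units of 6 degrees (1.0 is 6 degrees), then the closure, from 0 (fully open) to 1 (shut). A call has 1 to 20 rows; each row shifts and turns the commanded pose from where the row before left it, along the tool's axes as they then stand; what a row does not reach is not made up. A row lasts 1/12 s, in which the tool goes at most 41.7 mm and 7.16 degrees, less where a joint would pass 70% of its speed; a pose out of reach is approached as far as the arm can. A call is refused whole if a number of a shift passes 0.0417 or a number of a turn 1, either way. A call with a gripper value outside its range is refused whole. The fingers move at their own pace and stop on an object; the grip force is fixed at half the most. Time passes only in rows, so rows that do not move let the fingers close. It gives the time, the measured TCP pose, the force and the opening at its end, in the units of the state.
- telemetry.get_obs(): the state, without advancing time (a new reading comes with each control period).
- optics.snapshot(name): name is "scene" or "top" or "wrist"; returns the picture (400x640x3 uint8, red, green, blue); there is no depth.
- optics.camera_info(name): a dict with "mtx" (3x3 intrinsics, pixels), "D" ([k1, k2, p1, p2, k3] as OpenCV has them; the pictures are not rectified), "rvec" (rotation vector, rad) and "tvec" (3), from world to camera coordinates, as OpenCV has them. Camera axes: x right, y down, z forward; pixel columns grow to the right and rows downward; lengths in m; the calibration is good to about 2 mm. A picture is of the moment at which its call begins: read the wrist's pose just before it. camera_info takes no time and is no camera call; for the wrist camera it gives the pose at the moment of the call.
- ctrl.close_job(): hands the job in, once; it reports no verdict.
The state is a dict: "clock": time; "joint_pos": joint angles; "qvel": joint speeds; "tau": joint torques, N m; "tool_pos": TCP position; "orientation": TCP orientation; "force": force on the tool from outside, world axes, zero at the start; "moment": the same for the moment, N m; "opening": finger opening in m.
Only numpy, scipy, OpenCV 4.12 (cv2) and the standard library are available. Lean on these libraries where they do the work, as an engineer would, in place of code of your own. Each camera call takes 0.05 s, during which the arm holds its last target.

## Working session

There is one attempt and no reset: what is moved stays moved. The work goes in short steps, Python scripts to look and compute and a tool call to move; the robot and the scene stay as the last step left them, time stands still between calls to the robot, and variables do not carry over. Pictures are saved under pics/ and viewed, and the job is handed in when it is done.

Besides the shell and the picture viewer there is one more tool, called after "Emit:" as name(argument=value, ...), one argument or row to a line, values as JSON. servo_tool: Moves the arm, as the interface text tells. Its arguments: {"type":"object","properties":{"rows":{"type":"array"}},"required":["rows"]}

```bash
mkdir -p pics
python3 - <<'E'
from plant import telemetry, optics, ctrl
import cv2
o=telemetry.get_obs();print(o)
for n in["scene","top","wrist"]:
    im=optics.snapshot(n);cv2.imwrite(f"pics/{n}0.png",im[:,:,::-1])
    print(n,optics.camera_info(n))
E
```

```text
{'clock': 0.0, 'joint_pos': array([-4.81807206e+01,  2.05910800e+01,  6.32361720e-01, -1.83124911e-02,
       -7.01347337e+01, -1.65042973e+01]), 'qvel': array([-0.04188539, -0.04902084, -0.07299719,  0.07965351, -0.11994567,
        0.00208506]), 'tau': array([ 6.81620240e-04, -5.82713270e+01,  2.93075609e+01,  6.99726373e+00,
        7.39057374e-03, -2.01829639e-04]), 'tool_pos': array([ 0.28835308, -0.6097663 ,  0.22562165]), 'orientation': array([ 1.79905508e+02, -1.00453199e-02, -1.54691246e+02]), 'force': array([-0.25894024, -0.60069092, -0.39019166]), 'moment': array([-0.01839879, -0.04304885, -0.03569441]), 'opening': 0.08760583983378614}
scene {'mtx': array([[513.67906326,   0.        , 320.99644144],
       [  0.        , 513.67906326, 194.36983149],
       [  0.        ,   0.        ,   1.        ]]), 'D': array([-0.09981719,  0.        ,  0.        ,  0.        ,  0.        ]), 'rvec': array([ 2.14614187, -1.16053544,  0.48158901]), 'tvec': array([-0.33750352,  0.410139  ,  0.5703307 ])}
top {'mtx': array([[486.93258232,   0.        , 319.74117108],
       [  0.        , 486.93258232, 202.71065316],
       [  0.        ,   0.        ,   1.        ]]), 'D': array([-0.14437276,  0.        ,  0.        ,  0.        ,  0.        ]), 'rvec': array([ 2.17373779, -2.12090104,  0.09867788]), 'tvec': array([-0.00643162,  0.57049582,  0.85357482])}
wrist {'mtx': array([[329.76986397,   0.        , 313.44881379],
       [  0.        , 329.76986397, 198.1409315 ],
       [  0.        ,   0.        ,   1.        ]]), 'D': array([0.01424911, 0.        , 0.        , 0.        , 0.        ]), 'rvec': array([-1.59643277, -2.51820994, -0.33776314]), 'tvec': array([ 0.67434425, -0.03464878,  0.39022211])}
```

View pics/scene0.png

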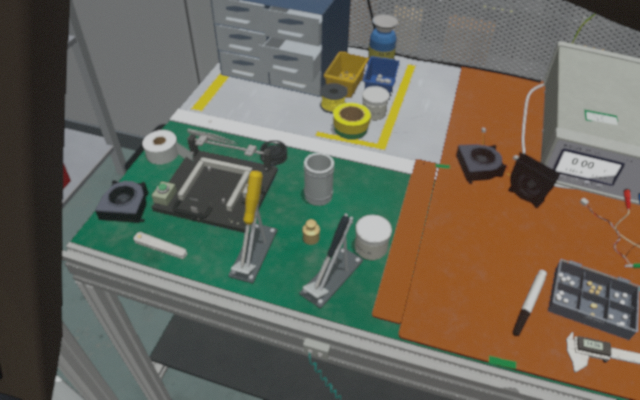

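View pics/top0.png

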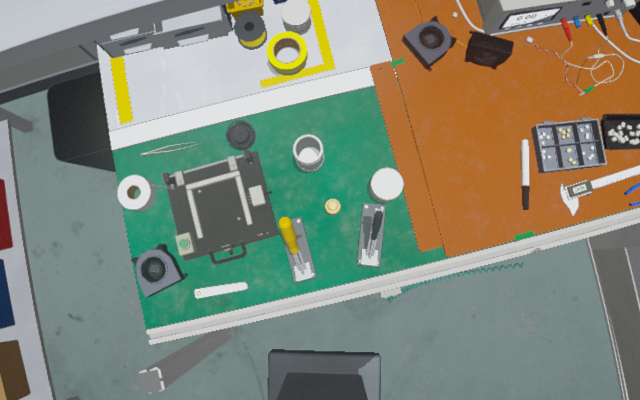

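View pics/wrist0.png

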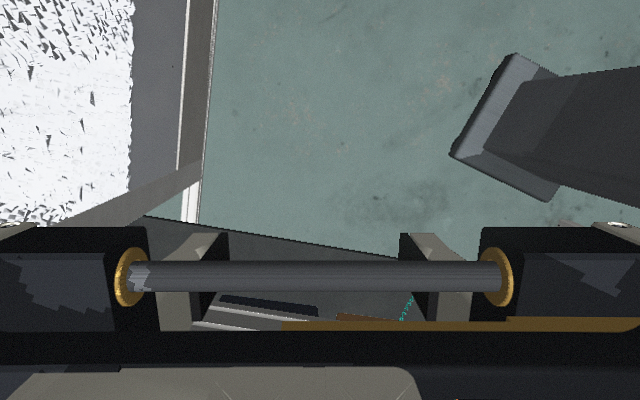

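The scene view shows a yellow-handled driver at (253,197), which looks thicker, a black-handled one at (341,235), and the grey open cup with its rim at (318,163). In the top view they are at (288,235), (376,222) and (308,150). Next I'll zoom in and measure.

Run:
```python
import cv2,numpy as np
s=cv2.imread("pics/scene0.png");t=cv2.imread("pics/top0.png")
a=cv2.resize(s[140:310,220:400],None,fx=3,fy=3,interpolation=cv2.INTER_CUBIC)
cv2.imwrite("pics/sz.png",a)
b=cv2.resize(t[120:290,260:430],None,fx=3.5,fy=3.5,interpolation=cv2.INTER_CUBIC)
cv2.imwrite("pics/tz.png",b)
```

```text
(no output)
```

View pics/sz.png

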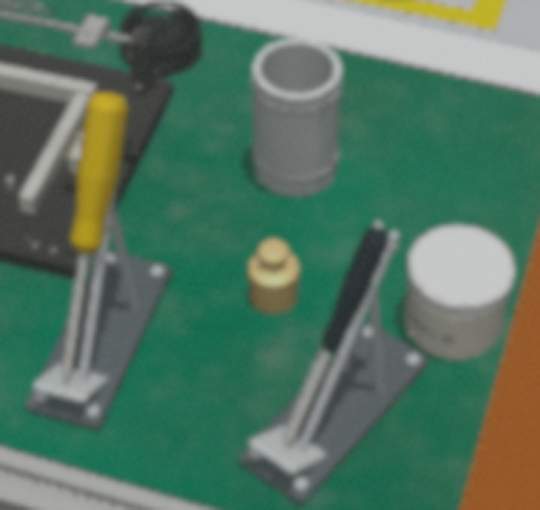

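View pics/tz.png

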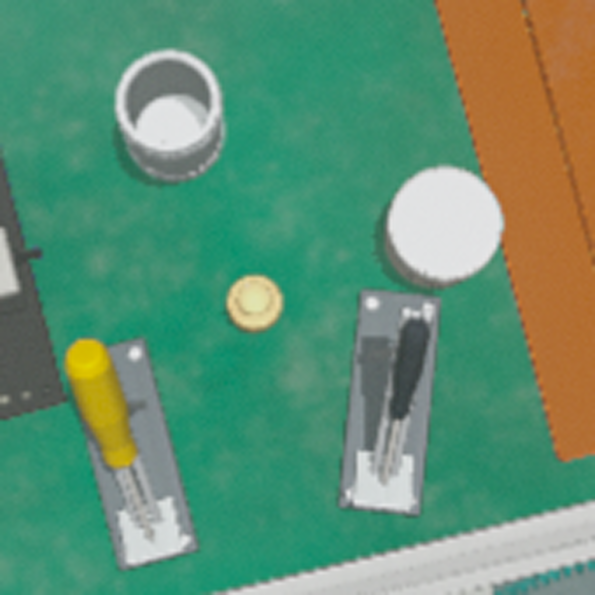

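```bash
cat > h.py <<'E'
import numpy as np,cv2
from plant import optics
def cam(n):
    c=optics.camera_info(n);R,_=cv2.Rodrigues(c["rvec"]);return c["mtx"],c["D"],R,np.array(c["tvec"])
def und(n,uv):
    K,D,R,t=cam(n);return cv2.undistortPoints(np.float64(uv).reshape(-1,1,2),K,D).reshape(-1,2)
def P(n):
    K,D,R,t=cam(n);return np.c_[R,t]
def onz(n,uv,z):
    K,D,R,t=cam(n);C=-R.T@t;d=np.c_[und(n,uv),np.ones(len(und(n,uv)))]@R
    return C+d*((z-C[2])/d[:,2])[:,None]
def tri(ua,ub,na="scene",nb="top"):
    X=cv2.triangulatePoints(P(na),P(nb),und(na,ua).T,und(nb,ub).T);return (X[:3]/X[3]).T
def proj(n,X):
    c=optics.camera_info(n);return cv2.projectPoints(np.float64(X).reshape(-1,1,3),c["rvec"],c["tvec"],c["mtx"],c["D"])[0].reshape(-1,2)
def lineplane(n,uvs):
    # world plane of centreline points
    K,D,R,t=cam(n);u=und(n,uvs);vx,vy,x0,y0=cv2.fitLine(np.float32(u),cv2.DIST_L2,0,1e-7,1e-7).ravel()
    nn=np.cross([x0,y0,1],[x0+vx,y0+vy,1]);nn=R.T@nn;nn/=np.linalg.norm(nn);C=-R.T@t
    return nn,nn@C
E
python3 - <<'E'
from h import *
s=cv2.imread("pics/scene0.png");t=cv2.imread("pics/top0.png")
ends={};pl={}
for n,im,box in(("scene",s,(160,230,235,270)),("top",t,(200,270,270,310))):
    r0,r1,c0,c1=box;hsv=cv2.cvtColor(im,cv2.COLOR_BGR2HSV)
    m=cv2.inRange(hsv,(18,130,90),(32,255,255));mm=np.zeros_like(m);mm[r0:r1,c0:c1]=m[r0:r1,c0:c1]
    k,l,st,_=cv2.connectedComponentsWithStats(mm);i=1+np.argmax(st[1:,4]);ys,xs=np.nonzero(l==i)
    pts=np.c_[xs,ys].astype(float);c=pts.mean(0);v=np.linalg.svd(pts-c,full_matrices=0)[2][0]; v*=-np.sign(v[1])
    q=(pts-c)@v;w=(pts-c)@[-v[1],v[0]]
    e=[c+v*(q.max()+.5),c+v*(q.min()-.5)];ends[n]=e
    print(n,len(pts),c,v,e,"width",np.ptp(w)+1)
    pl[n]=lineplane(n,np.array([c+v*q.min(),c,c+v*q.max()]))
X=tri([ends["scene"][0],ends["scene"][1]],[ends["top"][0],ends["top"][1]]);print("ends hi,lo",X,np.linalg.norm(X[0]-X[1]))
d=np.cross(pl["scene"][0],pl["top"][0]);d/=np.linalg.norm(d);d*=np.sign(d[2])
A=np.array([pl["scene"][0],pl["top"][0],d])
for z in(0,.05,.1):
    p=np.linalg.solve(np.array([pl["scene"][0],pl["top"][0],[0,0,1]]),[pl["scene"][1],pl["top"][1],z]);print(z,p)
print("dir",d,"lean",np.degrees(np.arccos(d[2])))
# black driver
for n,im,box in(("scene",s,(205,265,320,358)),("top",t,(205,245,365,390))):
    r0,r1,c0,c1=box;m=(im[r0:r1,c0:c1].max(2)<60);ys,xs=np.nonzero(m);print(n,"black",m.sum(),np.ptp(xs),np.ptp(ys))
# cup rim
hs=cv2.cvtColor(t,cv2.COLOR_BGR2HSV);sat=hs[...,1]
m=np.zeros_like(sat);m[130:175,285:330]=(sat[130:175,285:330]<80)*255
cs,_=cv2.findContours(m,cv2.RETR_EXTERNAL,cv2.CHAIN_APPROX_NONE);c=max(cs,key=cv2.contourArea)
print("cup bbox",cv2.boundingRect(c))
# upper half of the contour = rim outer
p=onz("top",c.reshape(-1,2)+0.0,.085)
sel=p[c.reshape(-1,2)[:,1]<152]
A=np.c_[2*sel[:,:2],np.ones(len(sel))];x=np.linalg.lstsq(A,(sel[:,:2]**2).sum(1),rcond=None)[0];print("top rim",x[:2],"r",np.sqrt(x[2]+x[0]**2+x[1]**2))
print("hand top",onz("top",[[260+170/3.5,120+104/3.5]],.085),"hand scene",onz("scene",[[220+297/3,140+69/3]],.085))
E
```

```text
scene 620 [252.19516129 195.53225806] [ 0.17505639 -0.98455841] [array([256.71943627, 170.08666946]), array([247.18362955, 223.71829352])] width 14.740321225572455
top 417 [288.46522782 233.89928058] [-0.33375858 -0.94265859] [array([282.26129756, 216.37707001]), array([295.2776917 , 253.14021682])] width 13.822788821417088
ends hi,lo [[0.5335743  0.06395643 0.14527664]
 [0.47705749 0.04566063 0.08348343]] 0.0857163125924266
0 [0.40811292 0.02453997 0.        ]
0.05 [0.44915543 0.03706281 0.05      ]
0.1 [0.49019795 0.04958566 0.1       ]
dir [0.62290754 0.19006084 0.75885642] lean 40.63651394035916
scene black 206 17 36Traceback (most recent call last):
  File "<stdin>", line 21, in <module>
    return _methods._ptp(a, axis=axis, out=out, **kwargs)
           ~~~~~~~~~~~~~^^^^^^^^^^^^^^^^^^^^^^^^^^^^^^^^^
    umr_maximum(a, axis, None, out, keepdims),
    ~~~~~~~~~~~^^^^^^^^^^^^^^^^^^^^^^^^^^^^^^
ValueError: zero-size array to reduction operation maximum which has no identity
```

Run:
```python
from h import *
s=cv2.imread("pics/scene0.png");t=cv2.imread("pics/top0.png")
print("centroid",tri([[252.2,195.5]],[[288.47,233.9]]))
z=lambda a:[[260+a[0]/3.5,120+a[1]/3.5]]
q=np.array([onz("top",z(a),.004)[0] for a in[(143,340),(197,550),(123,569),(110,346)]]);print(q)
d=q[0]-q[1];print("plate right edge az",np.degrees(np.arctan2(d[1],d[0])),np.linalg.norm(d),"front width",np.linalg.norm(q[1]-q[2]))
d=q[2]-q[1];print("front az-90",np.degrees(np.arctan2(d[1],d[0]))-90)
zs=lambda a:[[220+a[0]/3,140+a[1]/3]]
q=np.array([onz("scene",zs(a),.004)[0] for a in[(170,268),(98,427),(28,410)]]);d=q[0]-q[1];print(q,"scene az",np.degrees(np.arctan2(d[1],d[0])),np.linalg.norm(d))
# black driver length/ends
X=tri(zs((374,235))+zs((328,345)),z((417,322))+z((398,413)));print("black",X,np.linalg.norm(X[0]-X[1]))
hs=cv2.cvtColor(t,cv2.COLOR_BGR2HSV);sat=hs[...,1]
m=np.zeros_like(sat);m[130:175,285:330]=(sat[130:175,285:330]<80)*255
cs,_=cv2.findContours(m,cv2.RETR_EXTERNAL,cv2.CHAIN_APPROX_NONE);c=max(cs,key=cv2.contourArea)
print("cup bbox",cv2.boundingRect(c))
p=onz("top",c.reshape(-1,2)+0.0,.085);sel=p[c.reshape(-1,2)[:,1]<152]
A=np.c_[2*sel[:,:2],np.ones(len(sel))];x=np.linalg.lstsq(A,(sel[:,:2]**2).sum(1),rcond=None)[0];print("top rim",x[:2],"r",np.sqrt(x[2]+x[0]**2+x[1]**2))
print("hand top",onz("top",z((170,104)),.085),"hand scene",onz("scene",zs((297,69)),.085))
```

```text
centroid [[0.507618   0.05577607 0.11520962]]
[[0.54589941 0.04325726 0.004     ]
 [0.43471767 0.01124167 0.004     ]
 [0.42356242 0.05027315 0.004     ]
 [0.54223276 0.06092261 0.004     ]]
plate right edge az 16.064142620738203 0.11569951901356126 front width 0.04059429346179748
front az-90 15.950002511356828
[[0.54440558 0.04234857 0.004     ]
 [0.43348958 0.00919506 0.004     ]
 [0.42103908 0.04753008 0.004     ]] scene az 16.64174680035897 0.11576490869471472
black [[ 0.54625757 -0.09138469  0.11803888]
 [ 0.50683264 -0.08863094  0.06815202]] 0.06364437950288
cup bbox (293, 134, 31, 38)
top rim [0.65916664 0.0296177 ] r 0.026334856800827353
hand top [[0.65699661 0.02805751 0.085     ]] hand scene [[0.65520319 0.026897   0.085     ]]
```

The yellow driver's handle measures 85.7 mm against the 85 mm given, so it is the large one. The black handle measures about 64 mm, roughly the 70 mm given. The plate azimuth is 16.3°, and the grip point at y=45 is about (0.512, 0.057, 0.121). The cup mouth is about (0.657, 0.028), with a fitted radius of 26.3 mm. Moving to hover over the grip point.

Emit:
servo_tool(
  rows=[
    [[0, 0, 0], [0, 0, 0.75], 0],
    [[0, 0, 0], [0, 0, 0.75], 0],
    [[-0.0223, 0.0321, 0], [0, 0, 0], 0],
    [[-0.0223, 0.0321, 0], [0, 0, 0], 0],
    [[-0.0223, 0.0321, 0], [0, 0, 0], 0],
    [[-0.0223, 0.0321, 0], [0, 0, 0], 0],
    [[-0.0223, 0.0321, 0], [0, 0, 0], 0],
    [[-0.0223, 0.0321, 0], [0, 0, 0], 0],
    [[-0.0223, 0.0321, 0], [0, 0, 0], 0],
    [[-0.0223, 0.0321, 0], [0, 0, 0], 0],
    [[-0.0223, 0.0321, 0], [0, 0, 0], 0],
    [[-0.0223, 0.0321, 0], [0, 0, 0], 0],
    [[-0.0223, 0.0321, 0], [0, 0, 0], 0],
    [[-0.0223, 0.0321, 0], [0, 0, 0], 0],
    [[-0.0223, 0.0321, 0], [0, 0, 0], 0],
    [[-0.0223, 0.0321, 0], [0, 0, 0], 0],
    [[-0.0223, 0.0321, 0], [0, 0, 0], 0],
    [[-0.0223, 0.0321, 0], [0, 0, 0], 0],
    [[-0.0223, 0.0321, 0], [0, 0, 0], 0],
    [[-0.0223, 0.0321, 0], [0, 0, 0], 0],
  ],
)

```text
clock: 1.82
tool_pos: [0.5115, 0.0591, 0.2267]
orientation: [180.0, 0.0, -163.7]
force: [1.7, -1.6, -0.3]
opening: 0.0875
```

Run:
```python
from h import *
from plant import telemetry
o=telemetry.get_obs();print(o["clock"],o["tool_pos"],o["orientation"],o["joint_pos"].round(1))
im=optics.snapshot("wrist");cv2.imwrite("pics/w1.png",im[:,:,::-1])
print(proj("wrist",[[.5117,.057,.1213],[.5076,.0558,.1152],[.531,.0626,.15],[.657,.028,.085]]))
```

```text
1.8167 [0.51152004 0.0591434  0.2266728 ] [ 1.79991383e+02  1.54415095e-02 -1.63667617e+02] [  28.5    5.4  -19.2   -0.   -65.4 -102.1]
[[306.11777786 190.07797764]
 [306.24520657 183.37891722]
 [305.38972354 225.01796673]
 [240.9787836  304.87365773]]
```

View pics/w1.png

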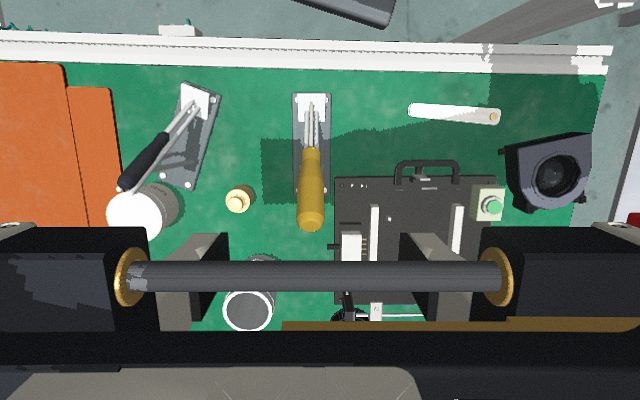

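The wrist view shows the yellow handle vertical in the image at column 311, rows 148–230, centred between the pads at columns 215 and 413. So the yaw and lateral position are right. The cup rim is at about (248,308) against a predicted (241,305), which is roughly a 2–3 mm disagreement. Descending to grip.

Emit:
servo_tool(
  rows=[
    [[0, 0, 0.025], [0, 0, 0], 0],
    [[0, 0, 0.025], [0, 0, 0], 0],
    [[0, 0, 0.025], [0, 0, 0], 0],
    [[0, 0, 0.025], [0, 0, 0], 0],
    [[0, 0, 0.0125], [0, 0, 0], 0],
    [[0, 0, 0.0125], [0, 0, 0], 0],
    [[0, 0, 0], [0, 0, 0], 0],
    [[0, 0, 0], [0, 0, 0], 0],
  ],
)

```text
clock: 2.53
tool_pos: [0.5111, 0.0568, 0.1012]
orientation: [-180.0, -0.1, -163.7]
force: [-0.1, 0.5, 1.3]
opening: 0.0877
```

Run:
```python
from h import *
for n in("scene","wrist","top"):
    im=optics.snapshot(n)[:,:,::-1]
    if n=="scene": im=cv2.resize(im[110:310,180:400],None,fx=2.5,fy=2.5)
    if n=="top": continue
    cv2.imwrite(f"pics/{n}2.png",im)
```

```text
(no output)
```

View pics/scene2.png

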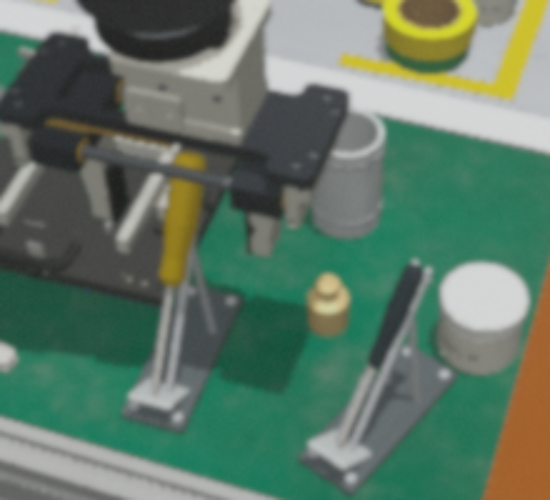

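View pics/wrist2.png

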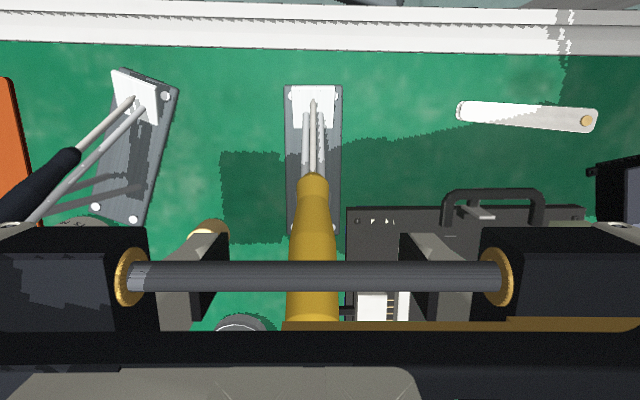

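The handle sits centred between the fingers in both views (wrist column 313) and is touching nothing. The force reading is about 1 N. Closing the gripper.

Emit:
servo_tool(
  rows=[
    [[0, 0, 0], [0, 0, 0], 1],
    [[0, 0, 0], [0, 0, 0], 1],
    [[0, 0, 0], [0, 0, 0], 1],
    [[0, 0, 0], [0, 0, 0], 1],
    [[0, 0, 0], [0, 0, 0], 1],
    [[0, 0, 0], [0, 0, 0], 1],
    [[0, 0, 0], [0, 0, 0], 1],
    [[0, 0, 0], [0, 0, 0], 1],
    [[0, 0, 0], [0, 0, 0], 1],
    [[0, 0, 0], [0, 0, 0], 1],
  ],
)

```text
clock: 3.52
tool_pos: [0.5115, 0.0571, 0.1015]
orientation: [-180.0, -0.0, -163.7]
force: [0.9, 0.3, 0.9]
opening: 0.0263
```

Emit:
servo_tool(
  rows=[
    [[0, 0, 0], [0, 0, 0], 1],
    [[0, 0, 0], [0, 0, 0], 1],
    [[0, 0, 0], [0, 0, 0], 1],
    [[0, 0, 0], [0, 0, 0], 1],
  ],
)

```text
clock: 3.85
tool_pos: [0.5114, 0.0568, 0.1016]
orientation: [-180.0, -0.0, -163.7]
force: [0.1, -2.1, 2.3]
opening: 0.0215
```

Emit:
servo_tool(
  rows=[
    [[0, 0, -0.01], [0, 0, 0], 1],
    [[0, 0, -0.01], [0, 0, 0], 1],
    [[0, 0, -0.015], [0, 0, 0], 1],
    [[0, 0, -0.02], [0, 0, 0], 1],
    [[0, 0, -0.02], [0, 0, 0], 1],
    [[0, 0, -0.02], [0, 0, 0], 1],
    [[0, 0, -0.02], [0, 0, 0], 1],
    [[0, 0, -0.015], [0, 0, 0], 1],
    [[0, 0, -0.01], [0, 0, 0], 1],
    [[0, 0, 0], [0, 0, 0], 1],
    [[0, 0, 0], [0, 0, 0], 1],
  ],
)

```text
clock: 4.77
tool_pos: [0.5115, 0.0574, 0.2419]
orientation: [180.0, 0.1, -163.7]
force: [0.3, -0.7, -1.5]
opening: 0.0213
```

Run:
```python
from h import *
from plant import telemetry
print(telemetry.get_obs()["joint_pos"].round(1))
for n in("scene","wrist"):
    im=optics.snapshot(n)[:,:,::-1]
    if n=="scene": 
        cv2.imwrite("pics/scene3full.png",im);im=cv2.resize(im[60:300,150:400],None,fx=2.4,fy=2.4)
    cv2.imwrite(f"pics/{n}3.png",im)
```

```text
[  28.3    4.7  -17.9   -0.   -67.3 -101.9]
```

View pics/scene3.png

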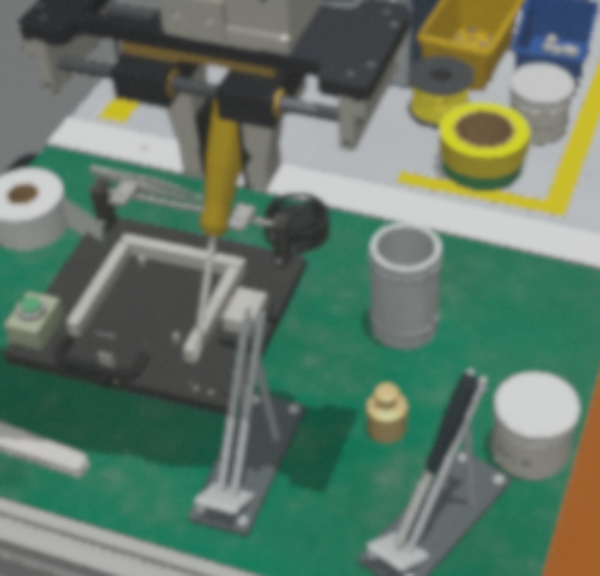

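View pics/wrist3.png

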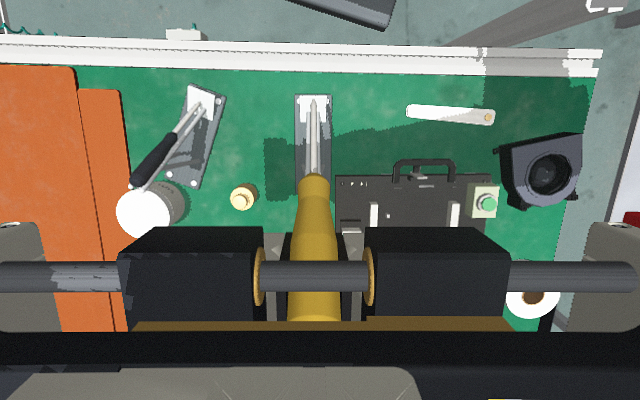

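The driver is held: in the wrist view the handle runs from (313,173) up into the pads, with its lean unchanged. The rest is empty, and the small driver and cup have not moved. Turning −35° about tool y to bring it upright.

Emit:
servo_tool(
  rows=[
    [[0, 0, 0], [0, -0.5, 0], 1],
    [[0, 0, 0], [0, -0.75, 0], 1],
    [[0, 0, 0], [0, -0.75, 0], 1],
    [[0, 0, 0], [0, -0.75, 0], 1],
    [[0, 0, 0], [0, -0.75, 0], 1],
    [[0, 0, 0], [0, -0.75, 0], 1],
    [[0, 0, 0], [0, -0.75, 0], 1],
    [[0, 0, 0], [0, -0.5, 0], 1],
    [[0, 0, 0], [0, -0.333, 0], 1],
    [[0, 0, 0], [0, 0, 0], 1],
    [[0, 0, 0], [0, 0, 0], 1],
    [[0, 0, 0], [0, 0, 0], 1],
  ],
)

```text
clock: 5.87
tool_pos: [0.512, 0.057, 0.2417]
orientation: [-180.0, 34.9, -163.7]
force: [0.5, -0.5, -0.3]
opening: 0.0213
```

Run:
```python
from h import *
from plant import telemetry
o=telemetry.get_obs();print(o["joint_pos"].round(1),o["tool_pos"],o["orientation"])
for n in("scene","top"):
    im=optics.snapshot(n)[:,:,::-1];cv2.imwrite(f"pics/{n}4full.png",im)
    im=im[40:300,150:400] if n=="scene" else im[100:290,220:430]
    cv2.imwrite(f"pics/{n}4.png",cv2.resize(im,None,fx=2.3,fy=2.3))
g=np.array([.5115,.0574,.242])-.019*np.array([.55,.161,-.819]);print(proj("scene",[g-[0,0,.125]]),proj("top",[g-[0,0,.125]]))
```

```text
[  32.2  -15.5  -56.    30.6  -17.9 -132.5] [0.51203666 0.05700619 0.2417295 ] [-179.98116891   34.93934679 -163.70510737]
[[249.6668381 190.6901084]] [[288.04133549 237.58620807]]
```

View pics/scene4.png

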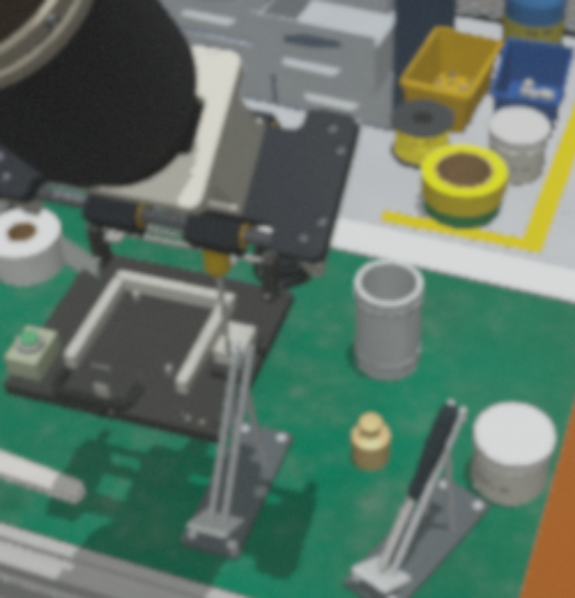

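View pics/top4.png

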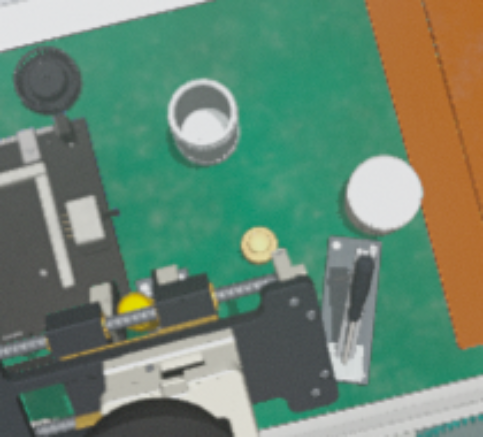

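It is upright: the handle end shows in the top view at about (279,234). Moving over the cup at the same height, with the tip about 45 mm above the rim, then measuring the tip.

Emit:
servo_tool(
  rows=[
    [[-0.0073, -0.0042, 0.0051], [0, 0, 0], 1],
    [[-0.0146, -0.0084, 0.0102], [0, 0, 0], 1],
    [[-0.0146, -0.0084, 0.0102], [0, 0, 0], 1],
    [[-0.0146, -0.0084, 0.0102], [0, 0, 0], 1],
    [[-0.0146, -0.0084, 0.0102], [0, 0, 0], 1],
    [[-0.0146, -0.0084, 0.0102], [0, 0, 0], 1],
    [[-0.0146, -0.0084, 0.0102], [0, 0, 0], 1],
    [[-0.0146, -0.0084, 0.0102], [0, 0, 0], 1],
    [[-0.0073, -0.0042, 0.0051], [0, 0, 0], 1],
    [[0, 0, 0], [0, 0, 0], 1],
    [[0, 0, 0], [0, 0, 0], 1],
    [[0, 0, 0], [0, 0, 0], 1],
  ],
)

```text
clock: 6.97
tool_pos: [0.6668, 0.0328, 0.241]
orientation: [180.0, 34.9, -163.7]
force: [-0.1, -0.1, -0.9]
opening: 0.0216
```

Run:
```python
from h import *
from plant import telemetry
o=telemetry.get_obs();print(o["joint_pos"].round(1),o["tool_pos"],o["orientation"])
for n in("scene","top","wrist"):
    im=optics.snapshot(n)[:,:,::-1];cv2.imwrite(f"pics/{n}5full.png",im)
    if n=="wrist":continue
    im=im[60:260,220:420] if n=="scene" else im[100:250,220:400]
    cv2.imwrite(f"pics/{n}5.png",cv2.resize(im,None,fx=3,fy=3))
R=cv2.Rodrigues(np.zeros(3))[0]
g=o["tool_pos"]-.019*np.array([.55,.161,-.819]);print(g);print(proj("scene",[g,g-[0,0,.125]]),proj("top",[g,g-[0,0,.125]]),proj("wrist",[g-[0,0,.125],[.657,.028,.085]]))
```

```text
[  20.9    2.6  -33.     7.8  -19.7 -101.1] [0.66679073 0.03281291 0.24100899] [ 179.97970435   34.91914679 -163.70315958]
[0.65634073 0.02975391 0.25656999]
[[319.2737574   79.52523305]
 [318.30140578 141.86656843]] [[301.44690427 122.3932042 ]
 [306.17608509 143.69845989]] [[313.23072515 104.42469343]
 [310.8916145   70.15931607]]
```

View pics/scene5.png

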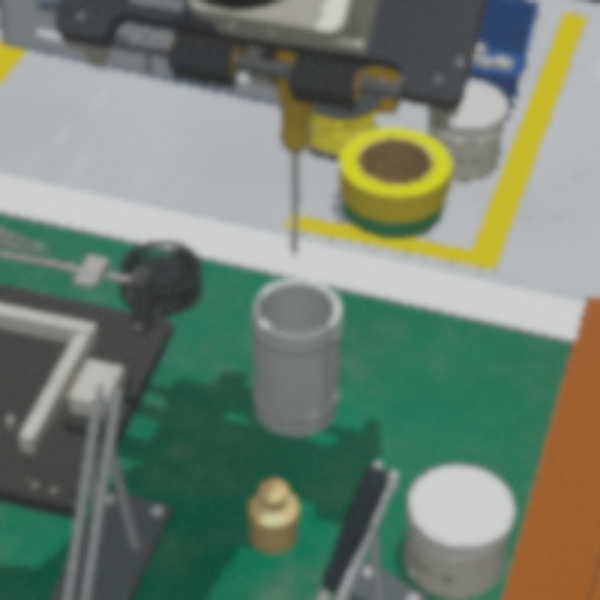

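View pics/top5.png

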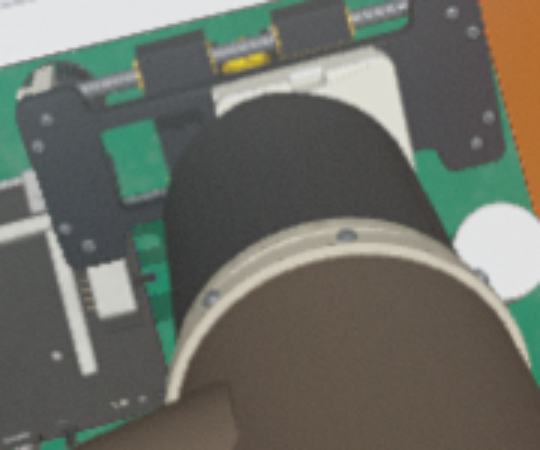

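View pics/wrist5full.png

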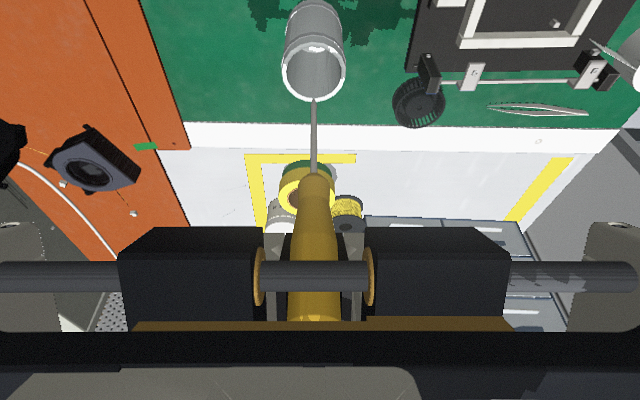

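Run:
```python
from h import *
print("tip",tri([[318,144.6]],[[313.3,98]],"scene","wrist"))
print("cup",tri([[319,163]],[[313.8,70]],"scene","wrist"),onz("scene",[[319,163]],.085),onz("wrist",[[313.8,70]],.085))
print("shoulder",tri([[220+294/3,60+150/3]],[[315,175]],"scene","wrist"))
w=cv2.imread("pics/wrist5full.png");cv2.imwrite("pics/w5z.png",cv2.resize(w[0:200,250:380],None,fx=4,fy=3.0))
```

```text
tip [[0.65421752 0.02907251 0.12722951]]
cup [[0.6599968  0.03069976 0.07894506]] [[0.65520319 0.026897   0.085     ]] [[0.65622102 0.03018579 0.085     ]]
shoulder [[0.65739039 0.03144512 0.19809212]]
```

View pics/w5z.png

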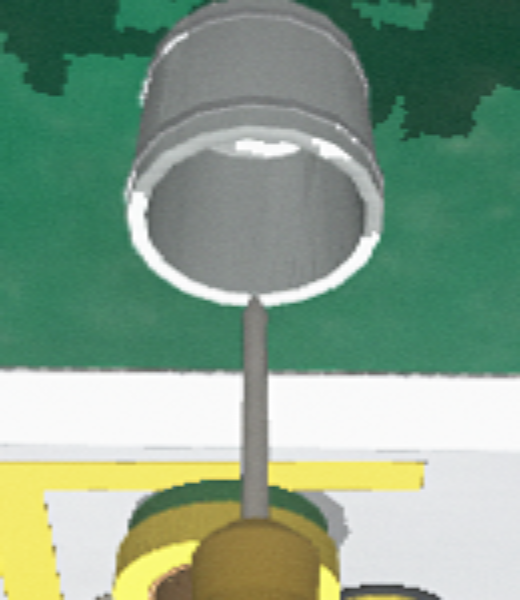

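The tip triangulates to (0.654, 0.029, 0.127) and the cup centre to about (0.657, 0.029). They agree within 3 mm, against an 11 mm margin for the handle. Shifting forward 3 mm and lowering.

Emit:
servo_tool(
  rows=[
    [[-0.0025, 0, 0.0017], [0, 0, 0], 1],
    [[0.0069, 0, 0.0098], [0, 0, 0], 1],
    [[0.0069, 0, 0.0098], [0, 0, 0], 1],
    [[0.0069, 0, 0.0098], [0, 0, 0], 1],
    [[0.0069, 0, 0.0098], [0, 0, 0], 1],
    [[0.0069, 0, 0.0098], [0, 0, 0], 1],
    [[0.0069, 0, 0.0098], [0, 0, 0], 1],
    [[0.0069, 0, 0.0098], [0, 0, 0], 1],
    [[0.0069, 0, 0.0098], [0, 0, 0], 1],
    [[0.0057, 0, 0.0082], [0, 0, 0], 1],
    [[0, 0, 0], [0, 0, 0], 1],
    [[0, 0, 0], [0, 0, 0], 1],
  ],
)

```text
clock: 8.12
tool_pos: [0.6718, 0.0298, 0.1394]
orientation: [179.2, 34.6, -163.7]
force: [0.3, 0.4, 0.0]
opening: 0.0216
```

Run:
```python
from h import *
for n in("scene","wrist"):
    im=optics.snapshot(n)[:,:,::-1];cv2.imwrite(f"pics/{n}6full.png",im)
    if n=="wrist":continue
    cv2.imwrite(f"pics/{n}6.png",cv2.resize(im[60:260,220:420],None,fx=3,fy=3))
```

```text
(no output)
```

View pics/scene6.png

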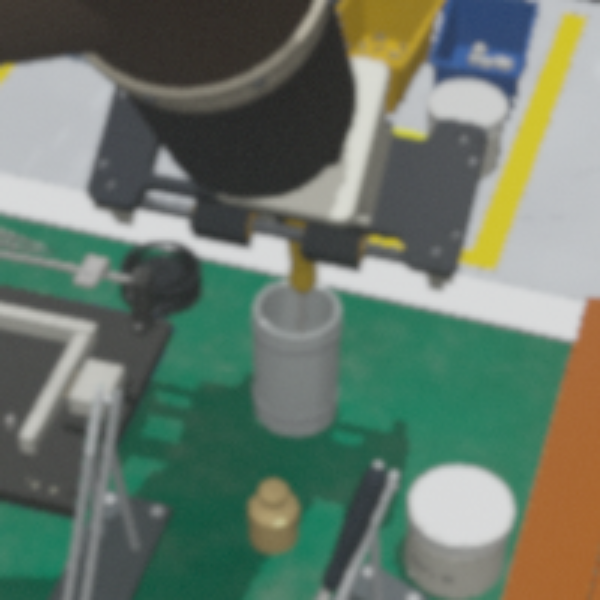

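View pics/wrist6full.png

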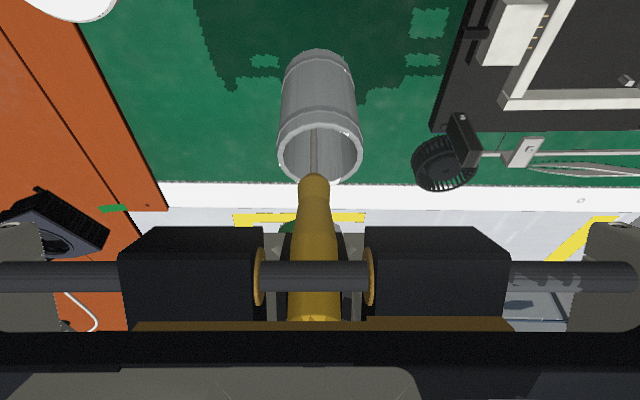

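Run:
```python
from plant import telemetry
o=telemetry.get_obs();print(o["clock"],o["joint_pos"].round(2),o["tool_pos"],o["orientation"],o["qvel"].round(1))
```

```text
8.2167 [  18.63   10.53  -43.13   17.47   -1.73 -109.34] [0.67192515 0.02989193 0.14012105] [ 179.22089235   34.68766729 -163.64549546] [ 0.  -0.3 -0.1 -0.2 -0.1  0.4]
```

The lowering stopped about 11 mm short because joint 5 (−1.7°) is close to its limit. Nothing touched. In the wrist view the blade is inside the cup, with the driver at column 314 and the cup at column 320. I'll back the tilt off by 6°, shift 3 mm towards +y, and lower the rest of the way.

Emit:
servo_tool(
  rows=[
    [[0, 0, 0], [0, 0.5, 0], 1],
    [[0, 0, 0], [0, 0.5, 0], 1],
    [[-0.0026, 0.003, 0.0015], [0, 0, 0], 1],
    [[0.0022, 0, 0.0039], [0, 0, 0], 1],
    [[0.0022, 0, 0.0039], [0, 0, 0], 1],
    [[0.0022, 0, 0.0039], [0, 0, 0], 1],
    [[0.0022, 0, 0.0039], [0, 0, 0], 1],
    [[0, 0, 0], [0, 0, 0], 1],
    [[0, 0, 0], [0, 0, 0], 1],
  ],
)

```text
clock: 8.97
tool_pos: [0.6738, 0.0304, 0.1207]
orientation: [179.5, 29.1, -163.6]
force: [-0.1, -0.9, -0.4]
opening: 0.0215
```

Run:
```python
from h import *
from plant import telemetry
o=telemetry.get_obs();print(o["clock"],o["joint_pos"].round(2),o["tool_pos"],o["orientation"],o["force"].round(1))
for n in("scene","wrist"):
    im=optics.snapshot(n)[:,:,::-1];cv2.imwrite(f"pics/{n}7full.png",im)
    if n=="wrist":cv2.imwrite("pics/wrist7.png",cv2.resize(im[0:240,220:420],None,fx=2.5,fy=2.5))
    else: cv2.imwrite(f"pics/{n}7.png",cv2.resize(im[60:260,220:420],None,fx=3,fy=3))
```

```text
8.9667 [ 19.72  13.27 -34.88   5.36 -12.8  -98.17] [0.67380304 0.03035646 0.12068522] [ 179.54698377   29.11631531 -163.64798083] [-0.1 -0.9 -0.4]
```

View pics/scene7.png

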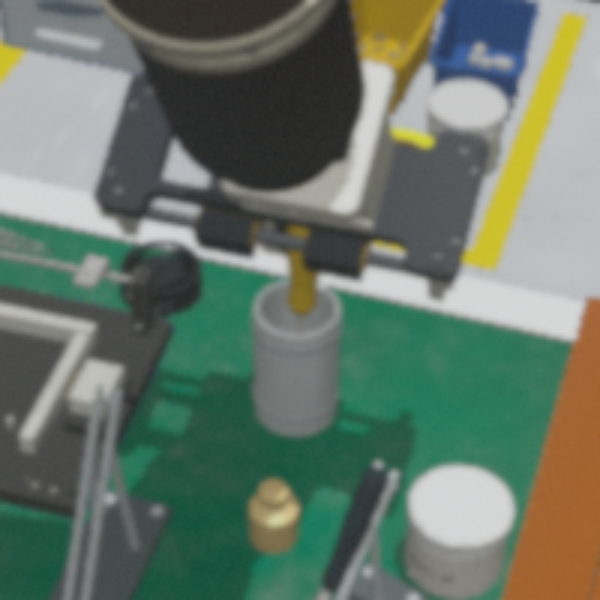

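View pics/wrist7.png

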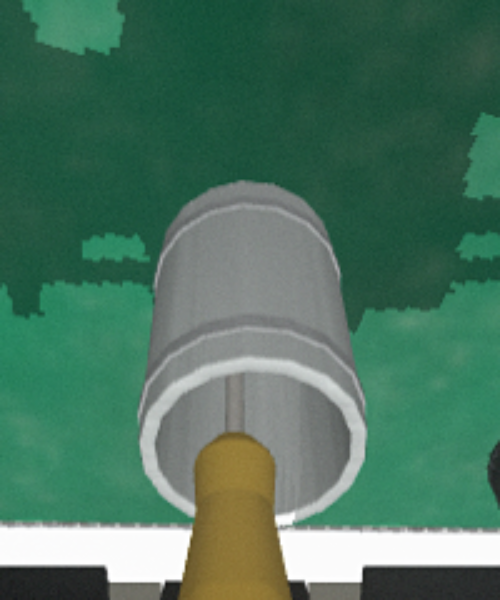

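The driver is in the cup, with 3 mm of lateral offset left in the wrist view (driver at column 314, cup at 321). The tip is about 5–8 mm above the floor. Nudging it over and releasing.

Emit:
servo_tool(
  rows=[
    [[0, 0.0025, 0], [0, 0, 0], 1],
    [[0.0015, 0, 0.0026], [0, 0, 0], 1],
    [[0, 0, 0], [0, 0, 0], 1],
    [[0, 0, 0], [0, 0, 0], 0],
    [[0, 0, 0], [0, 0, 0], 0],
    [[0, 0, 0], [0, 0, 0], 0],
    [[0, 0, 0], [0, 0, 0], 0],
    [[0, 0, 0], [0, 0, 0], 0],
    [[0, 0, 0], [0, 0, 0], 0],
    [[0, 0, 0], [0, 0, 0], 0],
    [[0, 0, 0], [0, 0, 0], 0],
    [[0, 0, 0], [0, 0, 0], 0],
    [[0, 0, 0], [0, 0, 0], 0],
    [[0, 0, 0], [0, 0, 0], 0],
    [[0, 0, 0], [0, 0, 0], 0],
  ],
)

```text
clock: 10.32
tool_pos: [0.6737, 0.0331, 0.1186]
orientation: [179.5, 29.2, -163.6]
force: [0.9, 0.3, -0.7]
opening: 0.0871
```

Run:
```python
from h import *
for n in("scene","wrist"):
    im=optics.snapshot(n)[:,:,::-1]
    if n=="wrist":cv2.imwrite("pics/wrist8.png",im)
    else: cv2.imwrite(f"pics/{n}8.png",cv2.resize(im[60:260,220:420],None,fx=3,fy=3))
```

```text
(no output)
```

View pics/scene8.png

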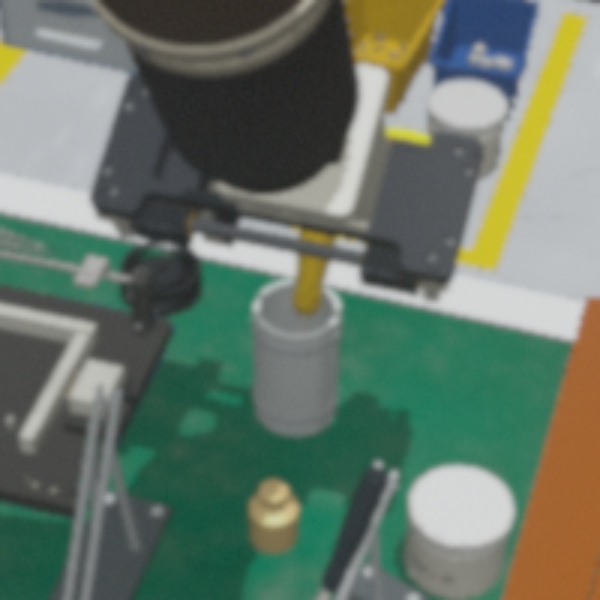

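View pics/wrist8.png

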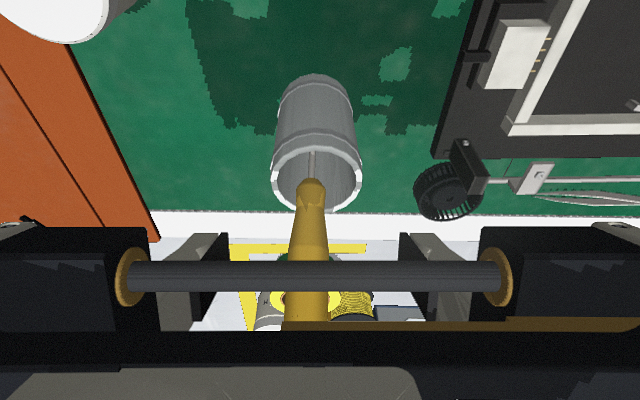

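Released: the driver stands in the cup leaning on the far rim, between the open fingers with clearance on both sides. Retreating along tool −z.

Emit:
servo_tool(
  rows=[
    [[0, 0, -0.01], [0, 0, 0], 0],
    [[0, 0, -0.015], [0, 0, 0], 0],
    [[0, 0, -0.02], [0, 0, 0], 0],
    [[0, 0, -0.025], [0, 0, 0], 0],
    [[0, 0, -0.025], [0, 0, 0], 0],
    [[0, 0, -0.025], [0, 0, 0], 0],
    [[0, 0, -0.025], [0, 0, 0], 0],
    [[0, 0, -0.02], [0, 0, 0], 0],
    [[0, 0, -0.01], [0, 0, 0], 0],
    [[0, 0, 0], [0, 0, 0], 0],
    [[0, 0, 0], [0, 0, 0], 0],
    [[0, 0, 0], [0, 0, 0], 0],
    [[0, 0, 0], [0, 0, 0], 0],
    [[0, 0, 0], [0, 0, 0], 0],
    [[0, 0, 0], [0, 0, 0], 0],
  ],
)

```text
clock: 11.67
tool_pos: [0.5922, 0.0078, 0.2702]
orientation: [179.5, 29.1, -163.6]
force: [0.7, -0.6, 0.7]
opening: 0.0877
```

Run:
```python
from h import *
for n in("scene","wrist"):
    im=optics.snapshot(n)[:,:,::-1]
    if n=="wrist":cv2.imwrite("pics/wrist9.png",im)
    else: cv2.imwrite(f"pics/{n}9.png",cv2.resize(im[60:310,200:420],None,fx=2.4,fy=2.4))
```

```text
(no output)
```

View pics/scene9.png

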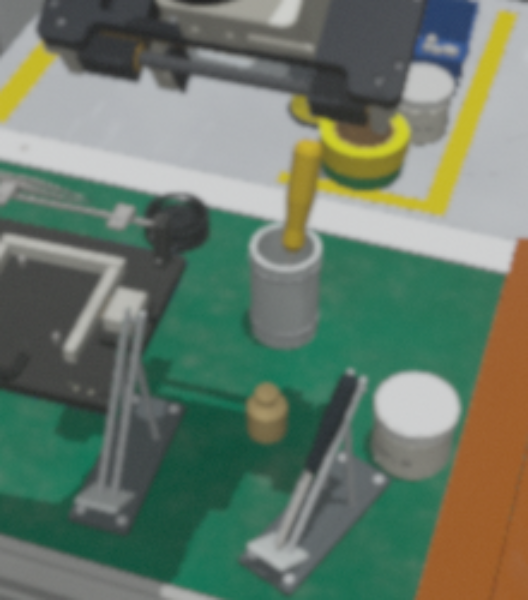

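View pics/wrist9.png

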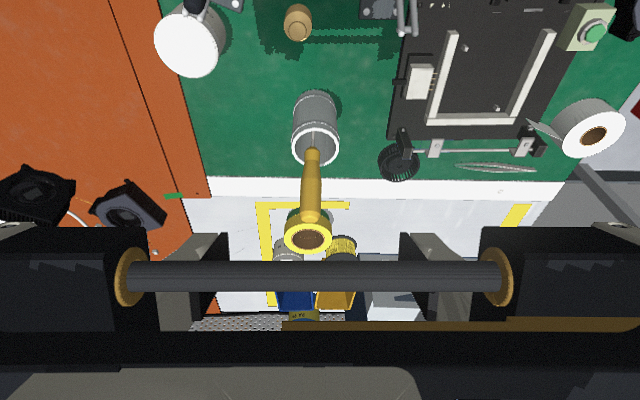

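The pictures show the large driver standing in the upright cup, blade down. The small driver is on its rest and the gripper is clear. Handing in.

Run:
```python
from plant import ctrl
print(ctrl.close_job())
```

```text
the job is handed in; nothing more can be done
None
```

The large (yellow) screwdriver is standing blade down in the metal cup and has been let go. I handed the job in at about 11.8 s of the 35 s allowed.

**What I did:** I gripped the handle at y≈45 mm, lifted it off the rest and turned it upright. I lowered it into the cup, released it, and drew the gripper back about 170 mm.

**Last checks:** The final scene and wrist pictures show:
- The driver is in the cup, leaning on the rim.
- The cup is upright and has not visibly moved.
- The small black driver is still on its rest.
- The gripper is open and clear of everything; the force readings I saw stayed at a few N or less.

**What disagreed or fell short:**
- The cameras disagreed by 2–3 mm on the cup and driver positions.
- The yellow handle's measured lean came out at about 41° instead of the 35° given, so I used 35°.
- The black handle measured 64 mm against the 70 mm given.
- The first lowering stopped about 11 mm short because joint 5 was near its limit. I reduced the tilt by 6° to finish, so the driver was released about 6° off upright with its tip an estimated few mm above the cup floor.

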